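# Take the current transformer off the test stand's primary bar

## Robot

A 7-joint arm with a two-finger parallel gripper is mounted at the origin on a cart in front of the work surface, level with it; the furniture and walls round the work are solid. World frame = base frame: x ahead of the robot, y to its left, z up, the work surface at z = 0. Lengths are in m, angles in degrees, forces in N, time in s.
With the tool pointing down it reaches from about 0.425 to 0.875 m from the base axis. Payload 4.7 kg.
Tool frame: the origin (TCP) lies between the finger pads; the fingertips stand 8 mm ahead of it and the grasp point (between the pads) lies 11 mm behind it; x points along the fingers, z is the direction in which the jaws open and shut, and the axes are right-handed (so a half turn about x gives the same grasp; the last joint's range is limited). The gripper opens to 87 mm and grips with 3 to 60 N. Pads are 19 mm wide; open, the fingers measure 117 mm over their backs; the gripper's body (75 mm by 190 mm) begins 51 mm behind the grasp point.
Start: joints at [0.808, 18.392, -4.016, 83.108, 1.295, 78.541, -3.26], TCP at [0.65, -0, 0.231] pointing down, gripper open.
Joint ranges: [-163.93, 163.93], [-17.29, 119.83], [-79.2, 71.16], [3.27, 140.29], [-89.18, 269.18], [5.43, 117.66], [-154.24, 154.24]. Speed limits (degrees/s): [147.25, 147.25, 180, 180, 180, 180, 180].

## Interface

Orientations are given as [roll, pitch, yaw] about the fixed x, y, z axes, in that order (R = Rz(yaw) Ry(pitch) Rx(roll)).
In Python, from cell import telemetry, vision, sign_off gives the robot as it stands. The module is installed in compiled form; this text tells all that it offers.
- The arm moves only by the tool drive_tool, never from a script. Its arguments are lists of equal length, an entry for each row: "offset": the shift along the tool's x, y, z in m, a list of three; "angular": the turn, a rotation vector about the tool's x, y, z in rad, a list of three. A call has 1 to 10 rows; each row is the pose to reach, as a shift and turn from the pose measured when the call began, along the tool's axes at that moment; what a row does not reach only later rows make up. A row lasts 1/8 s, in which the tool goes at most 62.5 mm and 10.7 degrees, less where a joint would pass 70% of its speed; a pose out of reach is approached as far as the arm can. A call with a gripper value outside its range is refused whole. "fingers" is the closure, from -1 (fully open) to 1 (shut), set as the call begins (left out, the last holds). The fingers move at their own pace and stop on an object; "squeeze" is the grip in N (left out, the last holds). Time passes only in rows, so rows that repeat a pose let the fingers close. It gives the time, the measured TCP pose, the force and the opening at its end, in the units of the state.
- telemetry.get_obs(): the state, without advancing time (a new reading comes with each control period).
- vision.read_camera(name): name is "scene" or "side" or "wrist"; returns a dict with "pixels" (384x512x3 uint8, red, green, blue), "intrinsics" (3x3 intrinsics, pixels), "world_from_camera" (4x4, takes a point from camera to world coordinates); the wrist camera has in their place "T_tool_cam" (4x4, takes a point from camera to tool coordinates, whose origin is the TCP and whose axes are the tool frame's). Camera axes: x right, y up, looking along -z (the intrinsics and any distortion apply to the point x, -y, -z); pixel columns grow to the right and rows downward; lengths in m; the calibration is good to about 2 mm. A picture is of the moment at which its call begins: read the wrist's pose just before it. There is no depth.
- sign_off(): hands the job in, once; it reports no verdict.
The state is a dict: "time_s": time; "qpos": joint angles; "joint_velocities": joint speeds; "effort": joint torques, N m; "tool_pos": TCP position; "tool_rot": TCP orientation; "force": force on the tool from outside, world axes, zero at the start; "wrist_torque": the same for the moment, N m; "grip_width": finger opening in m.
Only numpy, scipy, OpenCV 4.12 (cv2) and the standard library are available. Lean on these libraries where they do the work, as an engineer would, in place of code of your own. Each camera call takes 0.05 s, during which the arm holds its last target.

## Task

The ring-shaped current transformer hanging on the test stand's bar has been tested. Swing the retaining catch well aside by its knob, slide the transformer off the bar's open end, and set it down upright on its foot in the empty bay of the tray, the one nearer the robot. The bar is never quite straight in the stand and sits in brittle resin: follow it by feel, never levering or forcing it, and leave the transformer already in the tray alone.

Things in the scene. Friction and masses are not known exactly. Their poses are not given: they have to be found in the camera images.
- stand: Test stand fixed to the bench: grey base plate, upright board (84 wide, 142 high), round bar 17 mm thick with a round nose reaching out to the stand's -x. Origin on the bench under the board's front face, mid-width; z up, y along the board. Nominal bar axis z = 85; resin bush to x = -6; bar's open end x = -171.
- bar_root (a point): Where the bar leaves the bush, on its axis at stand (-6, 0, 85) mm; axes of the stand. The bar leans out of true about the point x = -23: by an unmeasured 0 to 5 degrees to either side (nose up to 13 mm left or right) and 1 to 2.6 degrees down (nose 3 to 7 mm low), and stays so. It is stiff: at the nose it springs about 1 mm per 10 N, nearer the bush hardly.
- catch (a joint): Retaining catch: flat steel strap pivoting about a vertical pin on top of the board at stand (8, 0). 0 = over the transformer, pointing along -x, its lip just before the terminal block, so that the transformer cannot move out. Grows to 1.8 rad as its knob swings to the stand's +y side. Stays where left; about 1.5 N at the knob moves it. Starts 0 to 0.12 rad.
- catch_knob (a point): Centre of the catch's upright black knob, 12 mm thick, to be pinched from above; 65 mm from the pivot pin, 162 mm above the bench. The knob's top is 13 mm higher, the strap (11 mm wide) starts 15 mm lower, the top of the terminal block 19 mm lower. The knob may turn between the fingers.
- ct_block (a point): Centre of the grip on the transformer's ivory terminal block, the place to hold it: 26 mm wide across the bore (y), 22 mm along the bore (x). The block's top is 12 mm higher; the ring's crown 16 mm lower, falling away to both sides (19 mm lower at the block's sides). Axes: x along the bore, z up. 84 mm above the foot's underside. 0.24 to 0.38 kg.
- ct_bore (a point): Centre of the same transformer's bore, 36 mm above the foot's underside. Ring 64 mm across, 28 mm long along x; bore 20 mm, so it hangs loosely on the 17 mm bar, 1.5 mm low, its back face 2 to 4 mm from the bush. It is free of the bar when its bore centre is beyond stand x = -185 mm. Foot 66 mm (y) x 30 mm (x).
- ct: The same transformer; origin at the middle of its foot's underside. Height 96 mm.
- tray: Grey tray fixed to the bench, 230 (x) x 130 (y) x 24 mm high, walls 4, floor 4 mm thick, a wall across the middle makes two bays, each 107 (x) x 122 (y) inside. Origin at the middle of its underside.
- free_bay (a point): Middle of the inner floor of the empty bay, the one on the tray's -x side, nearer the robot; 4 mm above the bench.
- ct_done: Another transformer of the same make, standing in the tray's other (far, +x) bay; origin at the middle of its foot's underside, 113 mm from the empty bay's middle. To be left alone.

How it is judged (in metres and radians):
On the way, in this order (a step that is already met when the one before it is completed fails the run):
1. the catch is swung well aside (value of joint catch above 0.9 rad), for 0.2 s.
2. the transformer is off the bar's open end (x of ct_bore in the frame of stand below -0.186 m), for 0.1 s.
At the end, for the whole second after the job is handed in: The transformer stands upright and at rest on its foot, flat on the floor of the tray's near bay, wholly inside the walls, released (x of ct in the frame of tray between -0.1 and -0.013 m and y of ct in the frame of tray between -0.05 and 0.05 m and z of ct in the frame of tray below 0.007 m and angle between ct's own z axis and vertical below 0.06 rad and linear speed of ct below 0.02 m/s); the robot touches nothing.
It fails at once if the bar or its stand is forced: the transformer bears on it with more than 10 N (contact force between ct and stand above 10 N).
It fails at once if the transformer is dropped or rammed into the tray (contact force between ct and tray above 40 N).
It fails at once if the other transformer is disturbed (distance of ct_done from where it was at the start of the episode above 0.012 m).
It also fails if it takes over 72 s, if anything falls off the work surface, if the arm or the gripper's body presses on something with over 40 N, if the wrist force passes 120 N, or if a joint passes its speed limit or range.

## Working session

There is one attempt and no reset: what is moved stays moved. The work goes in short steps, Python scripts to look and compute and a tool call to move; the robot and the scene stay as the last step left them, time stands still between calls to the robot, and variables do not carry over. Pictures are saved under pics/ and viewed, and the job is handed in when it is done.

Besides the shell and the picture viewer there is one more tool, called as a command line: name --argument value ..., lists and objects as JSON in quotes. drive_tool: Moves the arm, as the interface text tells. Its arguments: {"type":"object","properties":{"offset":{"type":"array"},"angular":{"type":"array"},"fingers":{"type":"number"},"squeeze":{"type":"number"}},"required":["offset","angular"]}

```bash
mkdir -p pics; cat > h.py <<'E'
import numpy as np, cv2
from cell import telemetry, vision
def snap(name,fn):
    o=telemetry.get_obs(); c=vision.read_camera(name)
    cv2.imwrite('pics/'+fn,cv2.cvtColor(c['pixels'],cv2.COLOR_RGB2BGR))
    np.savez('pics/'+fn+'.npz',**{k:v for k,v in c.items()},pos=o['tool_pos'],rot=o['tool_rot'])
    return c,o
E
python3 - <<'E'
from h import *
for n in ['scene','side','wrist']:
    c,o=snap(n,n+'0.png'); print(n,{k:np.round(v,4).tolist() for k,v in c.items() if k!='pixels'})
print(o)
E
```

```text
scene {'intrinsics': [[398.4467, 0.0, 260.4828], [0.0, 398.4467, 194.6616], [0.0, 0.0, 1.0]], 'world_from_camera': [[0.8302, 0.3217, -0.4553, 0.1994], [-0.5575, 0.4708, -0.6838, -0.3973], [-0.0056, 0.8215, 0.5702, 0.6372], [0.0, 0.0, 0.0, 1.0]]}
side {'intrinsics': [[479.782, 0.0, 267.2754], [0.0, 479.782, 202.1939], [0.0, 0.0, 1.0]], 'world_from_camera': [[-0.8537, 0.2341, -0.4653, 0.1824], [-0.5205, -0.4138, 0.7468, 0.7884], [-0.0177, 0.8797, 0.4751, 0.5388], [0.0, 0.0, 0.0, 1.0]]}
wrist {'intrinsics': [[314.7722, 0.0, 258.5051], [0.0, 314.7722, 190.2919], [0.0, 0.0, 1.0]], 'T_tool_cam': [[0.0007, 0.2417, -0.9703, -0.1545], [-0.0003, 0.9703, 0.2417, 0.0656], [1.0, 0.0001, 0.0007, 0.0002], [0.0, 0.0, 0.0, 1.0]]}
{'time_s': 0.1, 'qpos': array([ 0.80787811, 18.43523068, -4.01403689, 83.16870283,  1.29594657,
       78.54230867, -3.26019296]), 'joint_velocities': array([-0.08731312, -0.13442972, -0.00468609, -0.17057195, -0.01075435,
        0.08984746, -0.01410797]), 'effort': array([ 1.37795760e-04, -4.92569017e+01, -4.06077392e-01, -3.13399816e+01,
       -6.42974046e-02,  3.95253638e-02,  6.49213871e-05]), 'tool_pos': array([ 6.49503315e-01, -7.16510028e-05,  2.29559023e-01]), 'tool_rot': array([-176.04603618,   89.89879866, -176.04572461]), 'force': array([ 0.25211602, -0.55836375,  0.26851212]), 'wrist_torque': array([ 0.01983023, -0.02847756, -0.00429021]), 'grip_width': 0.08710074254864517}
```

View pics/scene0.png

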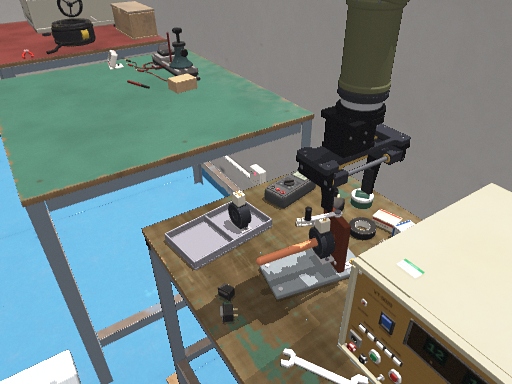

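View pics/side0.png

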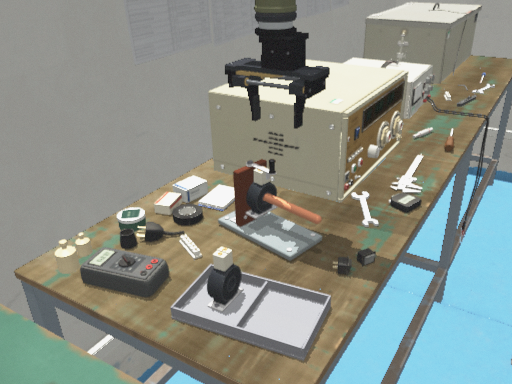

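View pics/wrist0.png

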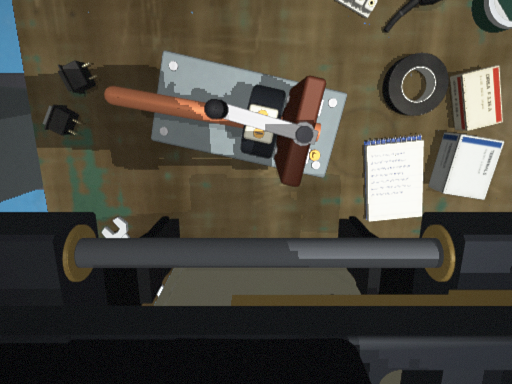

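The scene shows the stand (board near px 340,245 in scene), the bar pointing towards the robot, and the tray with its far bay occupied. In the wrist view the knob is at about (215,108), the pivot at (305,132), and the orange bar's nose at about (110,96). I'll zoom in for precision.

```bash
python3 - <<'E'
import cv2
a=cv2.imread('pics/wrist0.png')[40:200,90:360]; cv2.imwrite('pics/w0z.png',cv2.resize(a,None,fx=2.9,fy=2.9,interpolation=cv2.INTER_CUBIC))
a=cv2.imread('pics/side0.png')[150:355,160:340]; cv2.imwrite('pics/s0z.png',cv2.resize(a,None,fx=2.9,fy=2.9,interpolation=cv2.INTER_CUBIC))
a=cv2.imread('pics/scene0.png')[180:310,150:370]; cv2.imwrite('pics/c0z.png',cv2.resize(a,None,fx=3.5,fy=3.5,interpolation=cv2.INTER_CUBIC))
E
```

```text
(no output)
```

View pics/w0z.png

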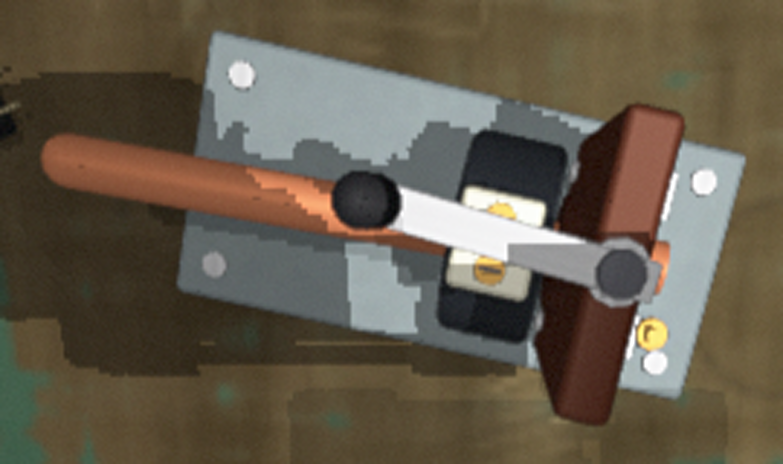

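View pics/s0z.png

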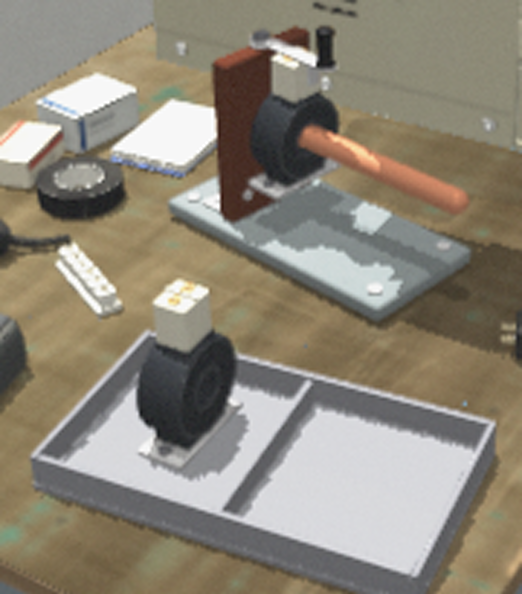

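View pics/c0z.png

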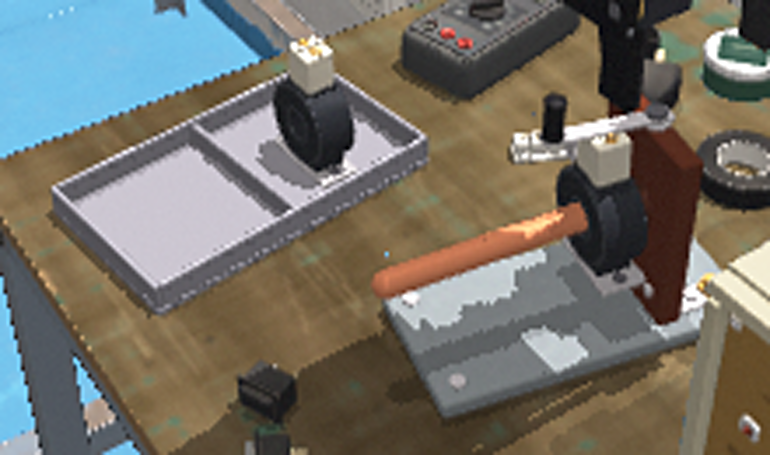

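```bash
cat >> h.py <<'E'
from scipy.spatial.transform import Rotation as Rn
def Tcam(d):
    if 'T_tool_cam' in d:
        T=np.eye(4);T[:3,:3]=Rn.from_euler('xyz',d['rot'],degrees=True).as_matrix();T[:3,3]=d['pos'];return T@d['T_tool_cam']
    return d['world_from_camera']
def load(fn): return dict(np.load('pics/'+fn+'.npz'))
def ray(d,u,v):
    K=d['intrinsics'];T=Tcam(d);r=np.array([(u-K[0,2])/K[0,0],-(v-K[1,2])/K[1,1],-1.]);r=T[:3,:3]@r
    return T[:3,3],r/np.linalg.norm(r)
def onz(d,u,v,z):
    c,r=ray(d,u,v);return c+r*(z-c[2])/r[2]
def tri(*rays):
    A=sum(np.eye(3)-np.outer(r,r) for c,r in rays);b=sum((np.eye(3)-np.outer(r,r))@c for c,r in rays)
    p=np.linalg.solve(A,b);return p,[float(np.linalg.norm(np.cross(p-c,r)))*1000 for c,r in rays]
def proj(d,p):
    K=d['intrinsics'];T=Tcam(d);q=T[:3,:3].T@(np.asarray(p)-T[:3,3]);return K[0,2]+K[0,0]*q[0]/-q[2],K[1,2]-K[1,1]*q[1]/-q[2]
E
python3 - <<'E'
from h import *
np.set_printoptions(precision=4,suppress=True)
w=load('wrist0.png');s=load('side0.png');c=load('scene0.png')
W=lambda X,Y:(90+X/2.9,40+Y/2.9);S=lambda X,Y:(160+X/2.9,150+Y/2.9);C=lambda X,Y:(150+X/3.5,180+Y/3.5)
print(Rn.from_euler('xyz',w['rot'],degrees=True).as_matrix())
print('knobtop W',onz(w,*W(366,199),.175)); print('knob tri',tri(ray(w,*W(366,199)),ray(s,*S(325,35)),ray(c,*C(555,99))))
print('pin',onz(w,*W(620,275),.15))
f1=onz(w,*W(632,107),.142);f2=onz(w,*W(560,415),.142);print('board front',f1,f2,np.linalg.norm(f1-f2)); d=(f1-f2);print('yaw',np.degrees(np.arctan2(-d[0],d[1])))
for p in [(470,185),(547,200),(527,300),(445,290)]: print('block',onz(w,*W(*p),.143))
for p in [(213,32),(746,155),(680,397),(178,290)]: print('plate',onz(w,*W(*p),.008))
print('nose',tri(ray(w,*W(55,158)),ray(s,*S(457,198)),ray(c,*C(385,283))))
# tray rim corners z=.024
for p in [(33,458),(152,335),(494,425),(420,582)]: print('trayS',onz(s,*S(*p),.024))
for p in [(53,188),(157,288),(428,133),(335,72)]: print('trayC',onz(c,*C(*p),.024))
for p in [(156,300),(183,280),(210,291),(186,312)]: print('doneblk',onz(s,*S(*p),.100))
E
```

```text
[[-0.0018 -0.      1.    ]
 [-0.0001  1.      0.    ]
 [-1.     -0.0001 -0.0018]]
knobtop W [0.6222 0.0676 0.175 ]
knob tri (array([0.6208, 0.0677, 0.1716]), [0.9884023383422866, 2.1063536556253455, 1.548235769253978])
pin [0.6826 0.0492 0.15  ]
board front [0.6853 0.0902 0.142 ] [0.6687 0.0111 0.142 ] 0.08082888808493854
yaw -11.828691719451626
block [0.6446 0.0713 0.143 ]
block [0.6643 0.0676 0.143 ]
block [0.6594 0.0422 0.143 ]
block [0.6379 0.0448 0.143 ]
plate [0.5436 0.1311 0.008 ]
plate [0.7504 0.0859 0.008 ]
plate [ 0.7293 -0.0113  0.008 ]
plate [0.5221 0.0332 0.008 ]
nose (array([0.5133, 0.0798, 0.0831]), [1.5819159984564317, 0.1559112370648271, 1.5432813085287238])
trayS [0.6344 0.3617 0.024 ]
trayS [0.6472 0.2356 0.024 ]
trayS [0.4254 0.2076 0.024 ]
trayS [0.4065 0.335  0.024 ]
trayC [0.412  0.3309 0.024 ]
trayC [0.4278 0.2047 0.024 ]
trayC [0.6565 0.237  0.024 ]
trayC [0.6416 0.3374 0.024 ]
doneblk [0.5967 0.2897 0.1   ]
doneblk [0.5954 0.2659 0.1   ]
doneblk [0.5757 0.2674 0.1   ]
doneblk [0.5753 0.2907 0.1   ]
```

```bash
cat >> h.py <<'E'
def Rdown(b):
    b=np.radians(b);c,s=np.cos(b),np.sin(b);return np.array([[0,-s,c],[0,c,s],[-1,0,0.]])
def plan(wps,pr=True):
    "wps: list of (x,y,z,bearing deg) -> rows in tool axes at present pose"
    o=telemetry.get_obs();R0=Rn.from_euler('xyz',o['tool_rot'],degrees=True).as_matrix();p0=o['tool_pos']
    for x,y,z,b in wps:
        off=R0.T@(np.array([x,y,z])-p0);a=Rn.from_matrix(R0.T@Rdown(b)).as_rotvec()
        print(np.round(off,4).tolist(),np.round(a,3).tolist())
def st():
    o=telemetry.get_obs();R=Rn.from_euler('xyz',o['tool_rot'],degrees=True).as_matrix()
    print('t',round(o['time_s'],2),'pos',np.round(o['tool_pos'],4),'bear',round(np.degrees(np.arctan2(R[1,2],R[0,2])),2),'tilt',np.round(R[:2,0],4),'F',np.round(o['force'],2),'T',np.round(o['wrist_torque'],2),'w',round(o['grip_width'],4));return o
E
python3 - <<'E'
from h import *
st();plan([(.6217,.0677,.215,73),(.6217,.0677,.162,73)])
E
```

```text
t 0.15 pos [ 0.6496 -0.      0.2297] bear 0.0 tilt [-0.0014 -0.0001] F [-0.36  0.24  0.29] T [ 0.02 -0.01  0.04] w 0.0869
[0.0148, 0.0677, -0.0279] [-1.274, -0.001, -0.001]
[0.0678, 0.0677, -0.0278] [-1.274, -0.001, -0.001]
```

drive_tool --offset '[[0.004,0.017,-0.007],[0.008,0.034,-0.014],[0.012,0.05,-0.021],[0.0148,0.0677,-0.028],[0.0148,0.0677,-0.028],[0.0148,0.0677,-0.028],[0.0148,0.0677,-0.028],[0.0148,0.0677,-0.028],[0.0148,0.0677,-0.028]]' --angular '[[-0.18,0,0],[-0.36,0,0],[-0.54,0,0],[-0.72,0,0],[-0.9,0,0],[-1.08,0,0],[-1.274,0,0],[-1.274,0,0],[-1.274,0,0]]' --fingers 0.1 --squeeze 10

```text
time_s: 1.27
tool_pos: [0.6215, 0.0676, 0.2148]
tool_rot: [111.0, 89.9, -176.2]
force: [-0.1, 0.7, -0.6]
grip_width: 0.0393
```

```bash
python3 - <<'E'
from h import *
st();c,o=snap('wrist','w1.png');snap('scene','c1.png')
d=load('w1.png');print(proj(d,(.6217,.0677,.175)));plan([(.6217,.0677,.162,73)])
E
```

```text
t 1.27 pos [0.6215 0.0676 0.2148] bear 72.82 tilt [-0.0018 -0.0001] F [-0.14  0.72 -0.56] T [ 0.1  -0.04  0.02] w 0.0393
(np.float64(258.9582021874554), np.float64(216.44046916419603))
[0.0529, -0.0002, 0.0002] [-0.002, -0.001, -0.002]
```

View pics/w1.png

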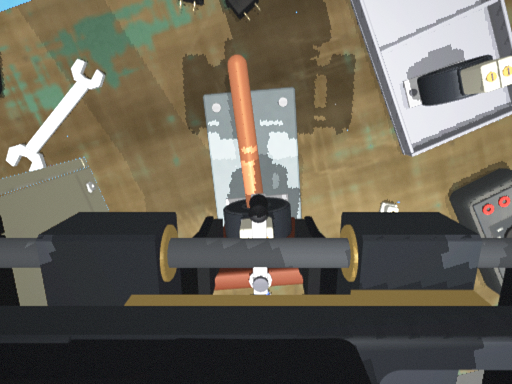

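The knob blob is at (259,206), its robot-facing side uppermost, and its top fits the predicted (259,216): the jaws are straddling it. Next I descend and pinch.

drive_tool --offset '[[0.025,0,0],[0.045,0,0],[0.0525,0,0],[0.0525,0,0]]' --angular '[[0,0,0],[0,0,0],[0,0,0],[0,0,0]]'

```text
time_s: 1.88
tool_pos: [0.6211, 0.0676, 0.1618]
tool_rot: [110.8, 89.8, -176.3]
force: [0.3, 0.7, 0.3]
grip_width: 0.039
```

drive_tool --offset '[[0,0,0],[0,0,0],[0,0,0],[0,0,0],[0,0,0]]' --angular '[[0,0,0],[0,0,0],[0,0,0],[0,0,0],[0,0,0]]' --fingers 1

```text
time_s: 2.5
tool_pos: [0.6213, 0.0676, 0.1621]
tool_rot: [112.6, 89.9, -174.5]
force: [-0.3, -0.4, 1.7]
grip_width: 0.0115
```

```bash
python3 - <<'E'
from h import *
o=st();px,py=.6834,.0490;x,y,z=o['tool_pos'];r=np.hypot(x-px,y-py);a0=np.degrees(np.arctan2(y-py,x-px));print(r,a0)
r=.065
plan([(px+r*np.cos(np.radians(a)),py+r*np.sin(np.radians(a)),.162,73+a-a0) for a in a0-np.arange(9,91,9)])
E
```

```text
t 2.5 pos [0.6213 0.0676 0.1621] bear 72.87 tilt [-0.0022 -0.0002] F [-0.3  -0.44  1.72] T [ 0.04 -0.03 -0.04] w 0.0115
0.0648061046512636 163.33952544877252
[0.0001, -0.0005, 0.0102] [0.155, -0.001, -0.002]
[0.0001, -0.0028, 0.0201] [0.312, -0.001, -0.002]
[0.0001, -0.0066, 0.0296] [0.469, -0.001, -0.002]
[0.0001, -0.0119, 0.0383] [0.626, -0.001, -0.002]
[0.0, -0.0185, 0.0461] [0.783, -0.002, -0.002]
[0.0, -0.0262, 0.0528] [0.94, -0.002, -0.002]
[0.0, -0.0348, 0.0582] [1.097, -0.002, -0.001]
[-0.0, -0.0442, 0.0622] [1.254, -0.002, -0.001]
[-0.0, -0.0541, 0.0646] [1.411, -0.002, -0.001]
[-0.0001, -0.0643, 0.0655] [1.568, -0.002, -0.001]
```

Pinched at 11.5 mm wide, which matches the 12 mm knob. Now I'll swing it.

drive_tool --offset '[[0,-0.0005,0.0102],[0,-0.0028,0.02],[0,-0.0066,0.0296],[0,-0.012,0.038],[0,-0.0185,0.046],[0,-0.026,0.053],[0,-0.035,0.058],[0,-0.044,0.062],[0,-0.054,0.0645],[0,-0.06,0.065]]' --angular '[[0.155,0,0],[0.31,0,0],[0.47,0,0],[0.626,0,0],[0.78,0,0],[0.94,0,0],[1.1,0,0],[1.25,0,0],[1.41,0,0],[1.5,0,0]]'

```text
time_s: 3.75
tool_pos: [0.6975, 0.1122, 0.1621]
tool_rot: [-163.6, 89.8, -176.8]
force: [-2.1, -0.2, 3.9]
grip_width: 0.0115
```

```bash
python3 - <<'E'
from h import *
st()
E
```

```text
t 3.75 pos [0.6975 0.1122 0.1621] bear -13.27 tilt [-0.0037 -0.0002] F [-2.1  -0.16  3.89] T [-0.04  0.6  -0.09] w 0.0115
```

drive_tool --offset '[[0,0,0],[0,0,0],[0,0,0]]' --angular '[[0,0,0],[0,0,0],[0,0,0]]' --fingers 0.1

```text
time_s: 4.12
tool_pos: [0.6973, 0.1123, 0.1619]
tool_rot: [-164.8, 89.8, -178.0]
force: [0.9, 0.5, -0.5]
grip_width: 0.0334
```

```bash
python3 - <<'E'
from h import *
st();plan([(.6975,.112,.225,-13),(.60,.0,.235,-13)])
E
```

```text
t 4.12 pos [0.6973 0.1123 0.1619] bear -13.22 tilt [-0.0039 -0.0001] F [ 0.91  0.55 -0.48] T [0.07 0.05 0.02] w 0.0334
[-0.0631, -0.0003, 0.0] [-0.004, -0.004, 0.001]
[-0.0727, -0.1316, -0.0693] [-0.004, -0.004, 0.001]
```

drive_tool --offset '[[-0.032,0,0],[-0.063,0,0],[-0.066,-0.04,-0.02],[-0.07,-0.08,-0.04],[-0.073,-0.12,-0.06],[-0.073,-0.1316,-0.069],[-0.073,-0.1316,-0.069],[-0.073,-0.1316,-0.069]]' --angular '[[0,0,0],[0,0,0],[0,0,0],[0,0,0],[0,0,0],[0,0,0],[0,0,0],[0,0,0]]'

```text
time_s: 5.12
tool_pos: [0.6009, 0.0018, 0.2352]
tool_rot: [-179.8, 89.8, 167.2]
force: [-0.7, 1.0, 0.1]
grip_width: 0.0391
```

```bash
python3 - <<'E'
from h import *
st()
for n,f in (('wrist','w2.png'),('side','s2.png'),('scene','c2.png')): snap(n,f)
a=cv2.imread('pics/w2.png')[0:220,80:480]; cv2.imwrite('pics/w2z.png',cv2.resize(a,None,fx=2,fy=2,interpolation=cv2.INTER_CUBIC))
a=cv2.imread('pics/s2.png')[150:355,160:340]; cv2.imwrite('pics/s2z.png',cv2.resize(a,None,fx=2.9,fy=2.9,interpolation=cv2.INTER_CUBIC))
a=cv2.imread('pics/c2.png')[180:310,150:370]; cv2.imwrite('pics/c2z.png',cv2.resize(a,None,fx=3.5,fy=3.5,interpolation=cv2.INTER_CUBIC))
E
```

```text
t 5.12 pos [0.6009 0.0018 0.2352] bear -13.08 tilt [-0.0035  0.0008] F [-0.69  1.04  0.12] T [-0.04  0.04 -0.01] w 0.0391
```

View pics/w2z.png

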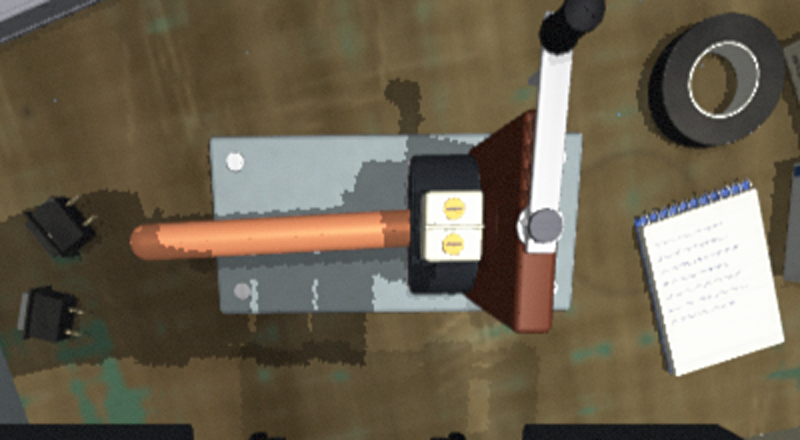

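View pics/s2z.png

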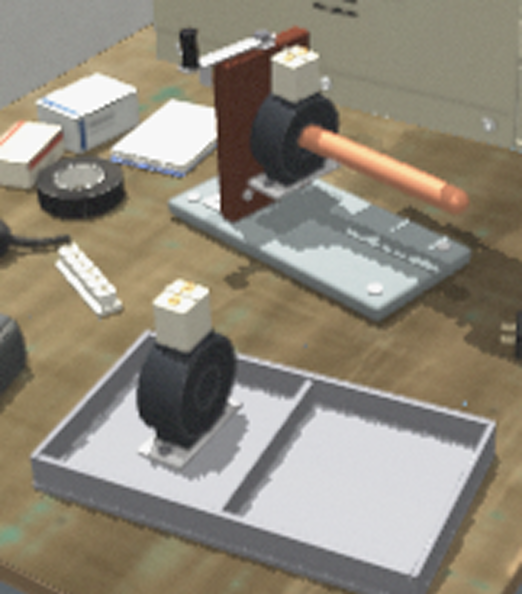

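View pics/c2z.png

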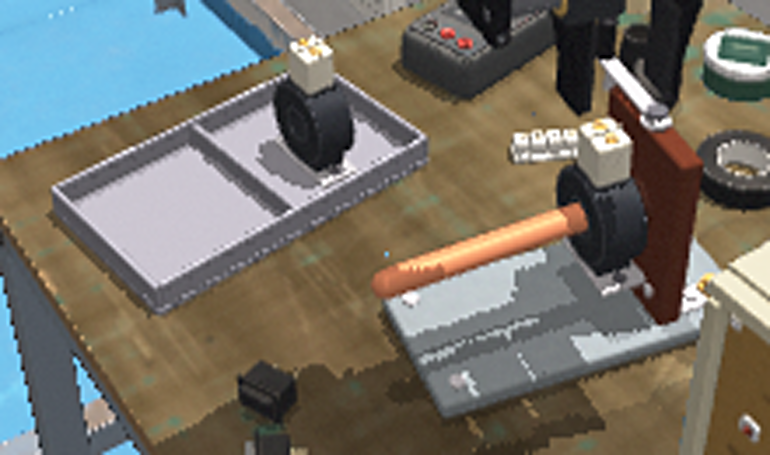

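The catch is well aside (strap nearly at right angles to the bar), and the block, ring and whole bar are clear in all three views. Now I'll fit the bar axis and the block.

```bash
cat > bar.py <<'E'
from h import *
np.set_printoptions(precision=4,suppress=True)
def barline(fn,box):
    im=cv2.imread('pics/'+fn);hsv=cv2.cvtColor(im,cv2.COLOR_BGR2HSV)
    m=((hsv[...,0]<=13)&(hsv[...,1]>100)&(hsv[...,2]>100)).astype(np.uint8)
    x0,y0,x1,y1=box;k=np.zeros_like(m);k[y0:y1,x0:x1]=m[y0:y1,x0:x1]
    k=cv2.morphologyEx(k,cv2.MORPH_CLOSE,np.ones((3,3),np.uint8))
    n,l,s,c=cv2.connectedComponentsWithStats(k);i=1+np.argmax(s[1:,4]);k=(l==i)
    ys,xs=np.nonzero(k);P=np.c_[xs,ys].astype(float)
    mu=P.mean(0);d=np.linalg.svd(P-mu,full_matrices=False)[2][0]
    t=(P-mu)@d;n_=np.array([-d[1],d[0]]);q=(P-mu)@n_
    # per-slice mid points
    T=[];Q=[];W=[]
    for a in np.arange(t.min()+8,t.max()-8,2):
        s_=(t>=a)&(t<a+2)
        if s_.sum()>5: T.append(a+1);Q.append((q[s_].max()+q[s_].min())/2);W.append(q[s_].max()-q[s_].min()+1)
    T=np.array(T);Q=np.array(Q);f=np.polyfit(T,Q,1);r=Q-np.polyval(f,T);g=abs(r)<1.2;f=np.polyfit(T[g],Q[g],1)
    print(fn,'area',s[i,4],'bbox',s[i,:4],'resid',np.std((Q-np.polyval(f,T))[g]),g.mean(),'w',np.median(W))
    A=mu+t.min()*d+np.polyval(f,t.min())*n_;B=mu+t.max()*d+np.polyval(f,t.max())*n_
    return A,B
if __name__=='__main__':
    L=[]
    for fn,box in (('w2.png',(130,90,285,140)),('s2.png',(260,185,325,225)),('c2.png',(250,225,320,268))):
        A,B=barline(fn,box);d=load(fn);L.append((d,A,B));print(A,B)
    N=[];D=[]
    for d,A,B in L:
        c,r1=ray(d,*A);_,r2=ray(d,*B);n=np.cross(r1,r2);n/=np.linalg.norm(n);N.append(n);D.append(n@c)
    N=np.array(N);D=np.array(D)
    ex=np.array([np.cos(np.radians(-12.3)),np.sin(np.radians(-12.3)),0])
    for idx in ([0,1],[0,2],[1,2],[0,1,2]):
        M=N[idx];u=np.linalg.svd(M)[2][2];u*=-np.sign(u[0])
        # point: least squares with x plane constraints
        for s_ in (.52,.65):
            p=np.linalg.lstsq(np.vstack([M,[1,0,0]]),np.r_[D[idx],s_],rcond=None)[0];print(idx,p,end=' ')
        print('bearing',np.degrees(np.arctan2(u[1],u[0])),'down',np.degrees(np.arcsin(-u[2])))
E
python3 bar.py
```

```text
w2.png area 2444 bbox [145 105 140  25] resid 0.23486535020642274 1.0 w 18.083312082128515
[284.4684 113.6448] [144.9517 121.1078]
s2.png area 393 bbox [263 193  59  31] resid 0.1843050322940737 0.75 w 5.875976280149661
[263.0837 197.0501] [319.9108 222.4369]
c2.png area 423 bbox [256 238  62  27] resid 0.15956959657658631 1.0 w 9.218882678387711
[316.2592 240.7656] [255.9303 261.7941]
[0, 1] [0.52   0.0799 0.0776] [0, 1] [0.65   0.0567 0.083 ] bearing 169.90799329435947 down 2.3395149657340975
[0, 2] [0.52   0.0799 0.0816] [0, 2] [0.65   0.0568 0.0871] bearing 169.90863502433078 down 2.407737293599
[1, 2] [0.52   0.0821 0.0792] [1, 2] [0.65   0.0591 0.0847] bearing 169.9457852669294 down 2.3678722232303966
[0, 1, 2] [0.52   0.0809 0.0793] [0, 1, 2] [0.65   0.0578 0.0847] bearing 169.92599451396998 down 2.368355756974149
```

```bash
python3 - <<'E'
from h import *
np.set_printoptions(precision=4,suppress=True)
for fn,(x0,y0,x1,y1) in (('w2.png',(280,85,330,140)),):
    d=load(fn);hsv=cv2.cvtColor(cv2.imread('pics/'+fn),cv2.COLOR_BGR2HSV)
    m=np.zeros(hsv.shape[:2],np.uint8);m[y0:y1,x0:x1]=((hsv[...,2]>150)&(hsv[...,0]>12)&(hsv[...,0]<40))[y0:y1,x0:x1]
    m=cv2.morphologyEx(m,cv2.MORPH_CLOSE,np.ones((5,5),np.uint8))
    c=max(cv2.findContours(m,cv2.RETR_EXTERNAL,cv2.CHAIN_APPROX_NONE)[0],key=cv2.contourArea);r=cv2.minAreaRect(c);print(r)
    P=np.array([onz(d,u,v,.143)[:2] for u,v in cv2.boxPoints(r)]);print(P,P.mean(0))
    e=P[1]-P[0];g=P[2]-P[1];print([np.linalg.norm(k) for k in(e,g)],[np.degrees(np.arctan2(k[1],k[0])) for k in (e,g)])
    # knob and board edges
    print(onz(d,80+545/2,224/2,.152),onz(d,80+575/2,20/2,.175))
    a=onz(d,80+535/2,111/2,.142);b=onz(d,80+516/2,331/2,.142);print('board front',a,b,np.linalg.norm(a-b),np.degrees(np.arctan2(*(a-b)[:2])))
    for p in [(210,137),(582,133),(569,308),(221,312)]: print('plate',onz(d,80+p[0]/2,p[1]/2,.008))
E
```

```text
((306.5, 113.0), (34.0, 29.0), 90.0)
[[0.6426 0.0714]
 [0.6638 0.0665]
 [0.6593 0.0418]
 [0.6375 0.0468]] [0.6508 0.0566]
[np.float64(0.021763955684038987), np.float64(0.025138637536193147)] [np.float64(-13.106728152392098), np.float64(-100.34751218208731)]
[0.6825 0.0502 0.152 ] [0.6946 0.1098 0.175 ]
board front [0.688  0.0901 0.142 ] [0.6676 0.0113 0.142 ] 0.08138679507643934 14.488261545200528
plate [0.5441 0.1317 0.008 ]
plate [0.7507 0.0857 0.008 ]
plate [ 0.7289 -0.0114  0.008 ]
plate [0.5224 0.0339 0.008 ]
```

```bash
python3 - <<'E'
from h import *
st();plan([(.651,.0567,.21,79),(.651,.0567,.126,79)])
E
```

```text
t 5.28 pos [0.6009 0.0014 0.2349] bear -13.09 tilt [-0.0042  0.0002] F [ 0.78 -0.07 -0.13] T [-0.01  0.04 -0.  ] w 0.039
[0.0247, 0.0652, 0.0364] [-1.607, -0.004, -0.003]
[0.1087, 0.0653, 0.0368] [-1.607, -0.004, -0.003]
```

drive_tool --offset '[[0,0.01,0.005],[0,0.02,0.01],[0.005,0.03,0.016],[0.01,0.04,0.022],[0.015,0.05,0.028],[0.02,0.06,0.034],[0.0247,0.0652,0.0364],[0.0247,0.0652,0.0364],[0.0247,0.0652,0.0364],[0.0247,0.0652,0.0364]]' --angular '[[-0.18,0,0],[-0.36,0,0],[-0.54,0,0],[-0.72,0,0],[-0.9,0,0],[-1.08,0,0],[-1.26,0,0],[-1.44,0,0],[-1.607,-0.004,-0.003],[-1.607,-0.004,-0.003]]' --fingers -0.15 --squeeze 4

```text
time_s: 6.52
tool_pos: [0.6511, 0.0575, 0.2095]
tool_rot: [54.1, 90.0, 133.0]
force: [0.2, -0.8, -0.0]
grip_width: 0.0502
```

```bash
python3 - <<'E'
from h import *
st();c,o=snap('wrist','w3.png');snap('side','s3.png');snap('scene','c3.png')
plan([(.651,.0567,.126,79)])
a=cv2.imread('pics/w3.png')[0:384,130:400]; cv2.imwrite('pics/w3z.png',cv2.resize(a,None,fx=1.5,fy=1.5))
E
```

```text
t 6.53 pos [0.6511 0.0575 0.2095] bear 78.93 tilt [-0.0004  0.0005] F [ 0.21 -0.81 -0.01] T [ 0.12  0.02 -0.  ] w 0.0502
[0.0838, 0.0, -0.0003] [-0.002, 0.0, -0.0]
```

View pics/w3z.png

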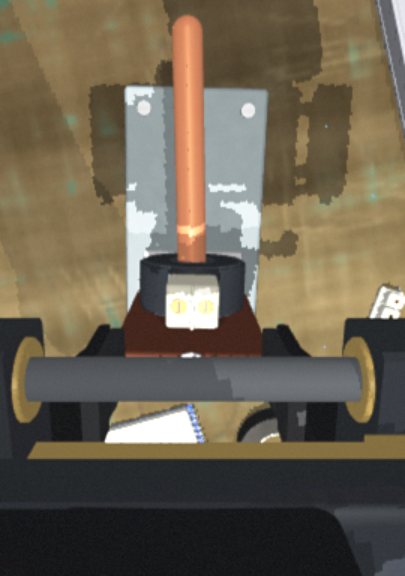

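View pics/s3.png

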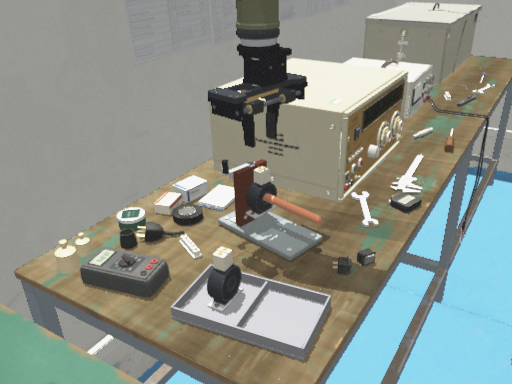

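The block is centred at column ~258 in the wrist view, matching the jaw axis (258.5), and the bar runs straight up the image. I'll descend in two stages.

drive_tool --offset '[[0.03,0,0],[0.05,0,0],[0.065,0,0],[0.075,0,0],[0.0835,0,0],[0.0835,0,0],[0.0835,0,0]]' --angular '[[0,0,0],[0,0,0],[0,0,0],[0,0,0],[0,0,0],[0,0,0],[0,0,0]]'

```text
time_s: 7.55
tool_pos: [0.6515, 0.0571, 0.1269]
tool_rot: [-66.5, 89.9, 12.3]
force: [0.1, -0.3, 0.8]
grip_width: 0.05
```

```bash
python3 - <<'E'
from h import *
st();c,o=snap('side','s4.png');snap('scene','c4.png')
a=cv2.imread('pics/s4.png')[140:260,190:340];b=cv2.imread('pics/c4.png')[150:290,240:390]
a=cv2.resize(a,(400,320));b=cv2.resize(b,(400,373))[:320]; cv2.imwrite('pics/4z.png',np.hstack([a,b]))
E
```

```text
t 7.55 pos [0.6515 0.0571 0.1269] bear 78.86 tilt [0.001  0.0002] F [ 0.09 -0.33  0.76] T [ 0.09 -0.05  0.04] w 0.05
```

View pics/4z.png

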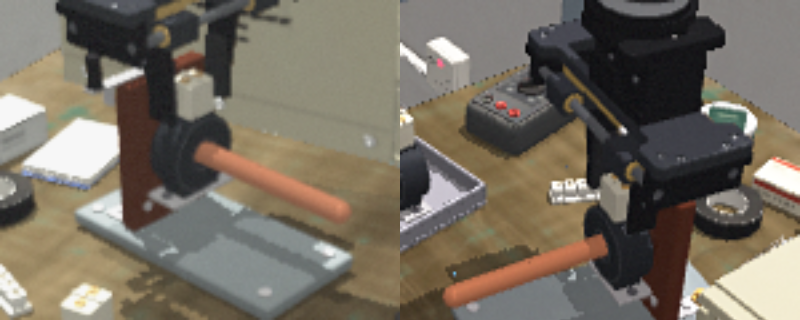

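Both fingers straddle the block above the ring. I'll close gently.

drive_tool --offset '[[0,0,0],[0,0,0],[0,0,0],[0,0,0],[0,0,0]]' --angular '[[0,0,0],[0,0,0],[0,0,0],[0,0,0],[0,0,0]]' --fingers 1 --squeeze 4

```text
time_s: 8.28
tool_pos: [0.6515, 0.057, 0.1271]
tool_rot: [-75.0, 89.9, 3.8]
force: [0.2, -1.4, 0.5]
grip_width: 0.0261
```

```bash
python3 - <<'E'
from h import *
st()
E
```

```text
t 8.28 pos [0.6515 0.057  0.1271] bear 78.86 tilt [0.0012 0.0001] F [ 0.24 -1.44  0.47] T [ 0.03 -0.01  0.  ] w 0.0261
```

drive_tool --offset '[[0,0,0],[-0.0003,0,0],[-0.0006,0,0],[-0.0006,0,0]]' --angular '[[0,0,0],[0,0,0],[0,0,0],[0,0,0]]' --squeeze 18

```text
time_s: 8.78
tool_pos: [0.6512, 0.057, 0.1272]
tool_rot: [-66.7, 90.0, 12.1]
force: [0.5, 0.7, -2.8]
grip_width: 0.0261
```

```bash
cat > f.py <<'E'
from h import *
F=[];T=[]
for i in range(4):
    o=telemetry.get_obs();F.append(o['force']);T.append(o['wrist_torque']);vision.read_camera('wrist')
st();F=np.mean(F,0);T=np.mean(T,0);R=Rdown(79.5).T
print('Favg',np.round(F,2),'tool',np.round(R@F,2),'Ttool',np.round(R@T,3))
E
python3 f.py
```

```text
t 8.97 pos [0.6511 0.057  0.1272] bear 78.86 tilt [0.0001 0.    ] F [-0.01  0.47 -2.98] T [ 0.08 -0.02 -0.02] w 0.0259
Favg [ 0.   -0.19 -3.15] tool [ 3.15 -0.04 -0.19] Ttool [-0.005 -0.11  -0.078]
```

drive_tool --offset '[[-0.0003,0,0],[-0.0006,0,0],[-0.0006,0,0]]' --angular '[[0,0,0],[0,0,0],[0,0,0]]'

```text
time_s: 9.35
tool_pos: [0.6511, 0.0569, 0.1278]
tool_rot: [-59.5, 90.0, 19.3]
force: [-0.0, -0.2, -3.3]
grip_width: 0.0261
```

```bash
python3 f.py
```

```text
t 9.55 pos [0.6511 0.057  0.1278] bear 78.86 tilt [0.0001 0.    ] F [-0.04 -0.28 -3.84] T [ 0.15 -0.01  0.04] w 0.0261
Favg [-0.12  0.16 -3.4 ] tool [3.4  0.14 0.13] Ttool [ 0.02  -0.108 -0.031]
```

drive_tool --offset '[[-0.0006,0,0],[-0.0008,0.002,0],[-0.0007,0.005,0],[-0.0005,0.008,-0.0001],[-0.0004,0.01,-0.0002],[-0.0004,0.01,-0.0002]]' --angular '[[0,0,0],[0,0,0],[-0.01,0,0],[-0.018,0,0],[-0.018,0,0],[-0.018,0,0]]'

```text
time_s: 10.3
tool_pos: [0.6411, 0.0588, 0.1283]
tool_rot: [-62.2, 90.0, 17.7]
force: [-0.8, -0.8, -3.0]
grip_width: 0.0257
```

```bash
python3 f.py
```

```text
t 10.5 pos [0.6414 0.0587 0.1282] bear 79.88 tilt [0.0002 0.    ] F [-0.41 -0.17 -3.9 ] T [ 0.1  -0.02  0.03] w 0.0258
Favg [-0.34  0.11 -3.03] tool [3.03 0.35 0.05] Ttool [ 0.008 -0.107 -0.019]
```

Free motion with just the weight. A quick lateral probe will centre the bore.

drive_tool --offset '[[0,0,0.0007],[0,0,0.0013],[0,0,0.0013]]' --angular '[[0,0,0],[0,0,0],[0,0,0]]'

```text
time_s: 10.88
tool_pos: [0.6416, 0.0601, 0.1282]
tool_rot: [-67.8, 90.0, 12.1]
force: [0.7, 0.1, -2.9]
grip_width: 0.0257
```

```bash
python3 f.py
```

```text
t 11.07 pos [0.6416 0.0599 0.1283] bear 79.88 tilt [ 0.0003 -0.    ] F [-0.88  0.13 -2.79] T [ 0.13  0.02 -0.02] w 0.0258
Favg [ 0.03  0.09 -3.32] tool [ 3.32 -0.01  0.09] Ttool [-0.021 -0.069  0.007]
```

drive_tool --offset '[[0,0,-0.0008],[0,0,-0.0016],[0,0,-0.0024],[0,0,-0.0024]]' --angular '[[0,0,0],[0,0,0],[0,0,0],[0,0,0]]'

```text
time_s: 11.58
tool_pos: [0.6412, 0.0574, 0.1283]
tool_rot: [-79.8, 90.0, 0.1]
force: [-0.1, -0.0, -3.8]
grip_width: 0.0262
```

```bash
python3 f.py
```

```text
t 11.78 pos [0.6412 0.0576 0.1282] bear 79.88 tilt [0.0003 0.    ] F [ 0.34 -0.04 -2.29] T [ 0.13 -0.03  0.03] w 0.0259
Favg [ 0.36 -0.15 -3.26] tool [ 3.26 -0.38 -0.08] Ttool [ 0.02  -0.117 -0.016]
```

No contact at ±1.2 mm, so the bore is centred. I'll go back to the middle and slide.

drive_tool --offset '[[0,0,0.0011],[0.0002,0.005,0.0011],[0.0005,0.012,0.0011],[0.0008,0.019,0.0011],[0.0011,0.026,0.0011],[0.0014,0.033,0.0011],[0.0017,0.04,0.0011],[0.0017,0.04,0.0011]]' --angular '[[0,0,0],[0,0,0],[0,0,0],[0,0,0],[0,0,0],[0,0,0],[0,0,0],[0,0,0]]'

```text
time_s: 12.78
tool_pos: [0.6014, 0.0659, 0.1266]
tool_rot: [-104.8, 90.0, -24.9]
force: [-0.6, -1.0, -4.4]
grip_width: 0.0259
```

```bash
python3 f.py
```

```text
t 12.97 pos [0.6023 0.0655 0.1266] bear 79.87 tilt [ 0.0007 -0.    ] F [-0.56  0.41 -3.28] T [ 0.07 -0.02  0.02] w 0.0258
Favg [-0.15 -0.38 -3.26] tool [ 3.26  0.08 -0.4 ] Ttool [-0.002 -0.082 -0.044]
```

drive_tool --offset '[[0.0002,0.006,0],[0.0005,0.013,0],[0.0008,0.02,0],[0.0011,0.027,0],[0.0014,0.034,0],[0.0017,0.04,0],[0.0017,0.04,0]]' --angular '[[0,0,0],[0,0,0],[0,0,0],[0,0,0],[0,0,0],[0,0,0],[0,0,0]]'

```text
time_s: 13.85
tool_pos: [0.5625, 0.0727, 0.1249]
tool_rot: [-87.7, 90.0, -7.8]
force: [0.1, 0.0, -4.0]
grip_width: 0.0258
```

```bash
python3 f.py
```

```text
t 14.05 pos [0.5632 0.0725 0.1249] bear 79.86 tilt [0.001 0.   ] F [-0.95  0.4  -3.09] T [ 0.1  -0.05  0.04] w 0.0259
Favg [ 0.14  0.16 -3.  ] tool [ 3.   -0.11  0.18] Ttool [-0.004 -0.105 -0.009]
```

drive_tool --offset '[[0,0,0.0006],[0,0,0.0012],[0,0,0.0012]]' --angular '[[0,0,0],[0,0,0],[0,0,0]]'

```text
time_s: 14.42
tool_pos: [0.5634, 0.0738, 0.1249]
tool_rot: [-76.1, 89.9, 3.7]
force: [-0.2, 0.3, -2.7]
grip_width: 0.0258
```

```bash
python3 f.py
```

```text
t 14.62 pos [0.5634 0.0737 0.1249] bear 79.86 tilt [ 0.0009 -0.    ] F [ 1.14 -0.7  -3.11] T [ 0.1  -0.04 -0.  ] w 0.0261
Favg [ 0.14  0.02 -3.11] tool [ 3.11 -0.13  0.04] Ttool [ 0.015 -0.084 -0.007]
```

drive_tool --offset '[[0,0,-0.0008],[0,0,-0.0016],[0,0,-0.0024],[0,0,-0.0024]]' --angular '[[0,0,0],[0,0,0],[0,0,0],[0,0,0]]'

```text
time_s: 15.12
tool_pos: [0.563, 0.0712, 0.1249]
tool_rot: [-80.0, 89.9, -0.1]
force: [-0.4, -0.2, -2.9]
grip_width: 0.0259
```

```bash
python3 f.py
```

```text
t 15.32 pos [0.563  0.0713 0.1249] bear 79.86 tilt [ 0.0009 -0.    ] F [ 0.04 -0.23 -4.07] T [ 0.03  0.01 -0.  ] w 0.026
Favg [ 0.13 -0.29 -3.07] tool [ 3.07 -0.18 -0.26] Ttool [-0.011 -0.102 -0.02 ]
```

Still no contact on either side. Re-centring and sliding on to clear the nose.

drive_tool --offset '[[0,0,0.0011],[0.0002,0.006,0.0011],[0.0005,0.013,0.0011],[0.0008,0.02,0.0011],[0.0011,0.027,0.0011],[0.0014,0.034,0.0011],[0.0017,0.041,0.0011],[0.0017,0.041,0.0011]]' --angular '[[0,0,0],[0,0,0],[0,0,0],[0,0,0],[0,0,0],[0,0,0],[0,0,0],[0,0,0]]'

```text
time_s: 16.32
tool_pos: [0.5223, 0.0798, 0.1232]
tool_rot: [-88.3, 90.0, -8.5]
force: [-0.1, -0.1, -3.8]
grip_width: 0.0261
```

```bash
python3 f.py;python3 - <<'E'
from h import *
snap('side','s5.png');snap('scene','c5.png')
a=cv2.imread('pics/s5.png')[140:260,230:380];b=cv2.imread('pics/c5.png')[150:290,220:370]
a=cv2.resize(a,(400,320));b=cv2.resize(b,(400,373))[:320]; cv2.imwrite('pics/5z.png',np.hstack([a,b]))
E
```

```text
t 16.52 pos [0.5231 0.0795 0.1233] bear 79.85 tilt [0.0014 0.    ] F [-0.01 -0.55 -3.85] T [ 0.1   0.03 -0.  ] w 0.026
Favg [-0.08 -0.79 -3.14] tool [ 3.14 -0.07 -0.79] Ttool [-0.029 -0.09  -0.036]
```

View pics/5z.png

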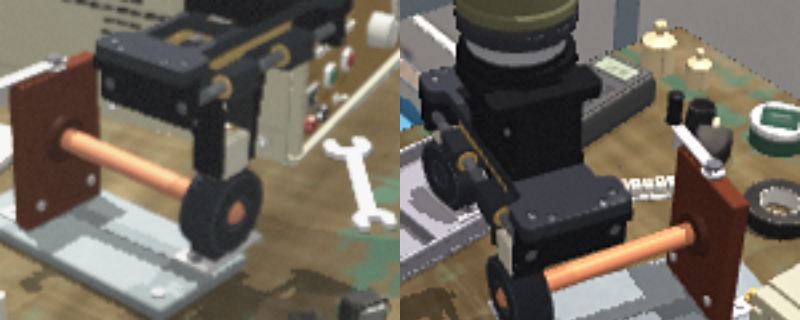

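The transformer is at the bar's end, with the nose just showing in the bore, and forces stay at weight plus about 0.8 N sideways. I'll ease 0.3 mm away from that side and continue off.

drive_tool --offset '[[0.0002,0.006,-0.0003],[0.0005,0.013,-0.0003],[0.0008,0.02,-0.0003],[0.0011,0.027,-0.0003],[0.0014,0.034,-0.0003],[0.0017,0.042,-0.0003],[0.002,0.05,-0.0003],[0.0022,0.055,-0.0003],[0.0022,0.055,-0.0003]]' --angular '[[0,0,0],[0,0,0],[0,0,0],[0,0,0],[0,0,0],[0,0,0],[0,0,0],[0,0,0],[0,0,0]]'

```text
time_s: 17.75
tool_pos: [0.4686, 0.089, 0.121]
tool_rot: [-82.3, 89.9, -2.4]
force: [-0.4, -0.4, -3.5]
grip_width: 0.026
```

```bash
python3 f.py;python3 - <<'E'
from h import *
o=telemetry.get_obs()
p=o['tool_pos'][:2]-np.array([.676,.0508]);a=np.radians(-12.3);print('stand x',p@[np.cos(a),np.sin(a)])
snap('side','s6.png');snap('scene','c6.png');snap('wrist','w6.png')
a=cv2.imread('pics/s6.png')[140:260,230:380];b=cv2.imread('pics/c6.png')[150:290,190:340]
a=cv2.resize(a,(400,320));b=cv2.resize(b,(400,373))[:320]; cv2.imwrite('pics/6z.png',np.hstack([a,b]))
E
```

```text
t 17.95 pos [0.4692 0.0889 0.121 ] bear 79.84 tilt [0.0013 0.0001] F [-0.33  0.45 -2.66] T [ 0.11 -0.09  0.  ] w 0.0261
Favg [-0.03 -0.02 -3.17] tool [ 3.17  0.02 -0.03] Ttool [ 0.011 -0.107 -0.028]
stand x -0.21021565019764646
```

View pics/6z.png

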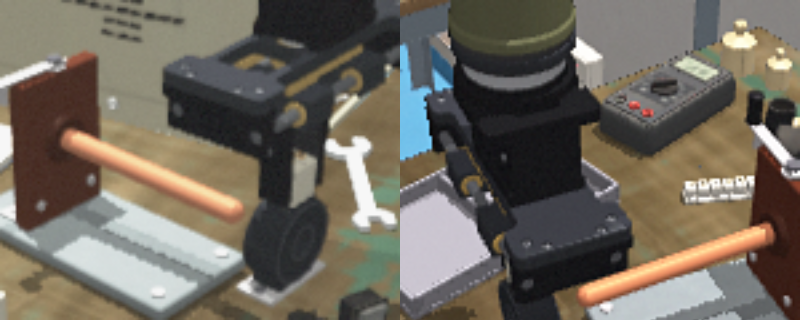

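View pics/w6.png

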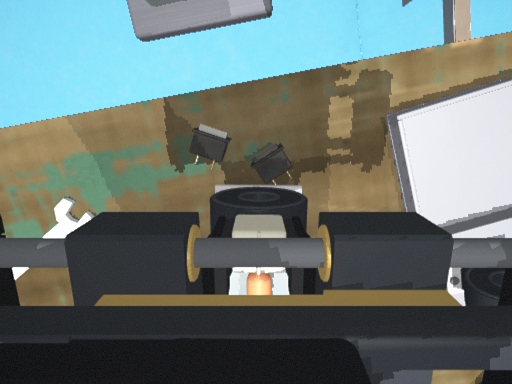

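The transformer is off the bar (bore at stand x ≈ -0.21; the nose is visible behind the ring with a gap). Next, lift and carry it to the bay.

```bash
python3 - <<'E'
from h import *
plan([(.467,.089,.17,79.8),(.476,.274,.17,97)])
E
```

```text
[-0.0491, 0.002, -0.0002] [0.001, 0.0, 0.001]
[-0.0491, 0.0257, 0.1834] [-0.299, 0.0, 0.001]
```

drive_tool --offset '[[-0.012,0.001,0],[-0.028,0.002,0],[-0.042,0.002,0.005],[-0.049,0.005,0.02],[-0.049,0.008,0.045],[-0.049,0.012,0.072],[-0.049,0.016,0.1],[-0.049,0.02,0.128],[-0.049,0.023,0.155],[-0.049,0.025,0.175]]' --angular '[[0,0,0],[0,0,0],[0,0,0],[0,0,0],[-0.05,0,0],[-0.1,0,0],[-0.15,0,0],[-0.2,0,0],[-0.25,0,0],[-0.3,0,0]]'

```text
time_s: 19.35
tool_pos: [0.4751, 0.2678, 0.1698]
tool_rot: [-60.7, 90.0, 36.6]
force: [0.8, -0.2, -2.6]
grip_width: 0.0258
```

```bash
python3 - <<'E'
from h import *
st();plan([(.476,.274,.17,97),(.476,.274,.12,97)])
E
```

```text
t 19.35 pos [0.4751 0.2678 0.1698] bear 97.3 tilt [0.0007 0.0005] F [ 0.75 -0.23 -2.57] T [ 0.1  -0.02  0.08] w 0.0258
[-0.0002, -0.0017, 0.006] [0.005, 0.0, 0.001]
[0.0498, -0.0017, 0.006] [0.005, 0.0, 0.001]
```

drive_tool --offset '[[0.01,-0.001,0.006],[0.03,-0.001,0.006],[0.045,-0.001,0.006],[0.05,-0.001,0.006],[0.05,-0.001,0.006]]' --angular '[[0,0,0],[0,0,0],[0,0,0],[0,0,0],[0,0,0]]'

```text
time_s: 19.98
tool_pos: [0.4754, 0.2735, 0.1195]
tool_rot: [-67.9, 90.0, 29.3]
force: [0.1, -1.0, -3.1]
grip_width: 0.026
```

```bash
python3 f.py;python3 - <<'E'
from h import *
snap('side','s7.png');snap('scene','c7.png');snap('wrist','w7.png')
a=cv2.imread('pics/s7.png')[200:384,150:350];b=cv2.imread('pics/c7.png')[140:324,110:310]
cv2.imwrite('pics/7z.png',cv2.resize(np.hstack([a,b]),None,fx=2,fy=2))
E
```

```text
t 20.18 pos [0.4759 0.2741 0.1206] bear 97.28 tilt [0.0021 0.0011] F [-0.27 -0.39 -2.9 ] T [ 0.15 -0.1   0.  ] w 0.0257
Favg [-0.34 -0.2  -2.75] tool [ 2.75  0.29 -0.26] Ttool [ 0.006 -0.154 -0.009]
```

View pics/7z.png

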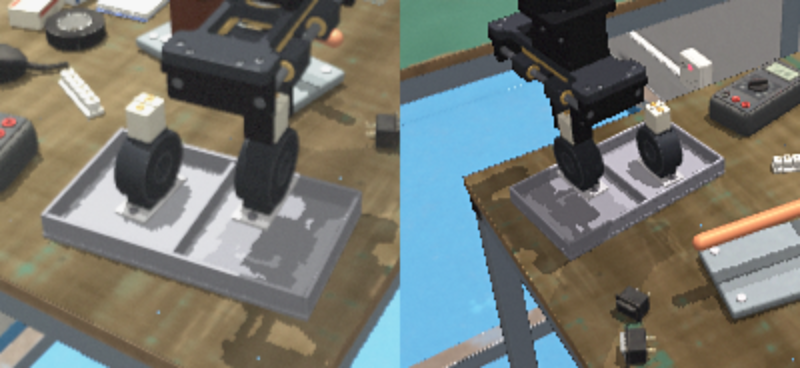

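View pics/w7.png

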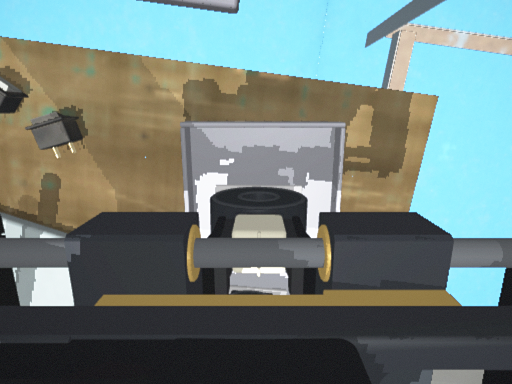

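```bash
python3 - <<'E'
from h import *
np.set_printoptions(precision=4,suppress=True)
d=load('w7.png');a=onz(d,182,123,.024);b=onz(d,346,123,.024);print(a,b,np.linalg.norm(a-b))
y=(b-a)/np.linalg.norm(b-a);x=np.array([y[1],-y[0],0]);print(np.degrees(np.arctan2(x[1],x[0])))
m=(a+b)/2;print('bay',m+x*(.004+.0535))
s=load('s7.png');c=load('c7.png')
for p in [(42,212),(127,130),(362,188),(307,318)]: print('S',onz(s,150+p[0]/2,200+p[1]/2,.024))
for p in [(512,187),(568,253),(725,157)]: print('C',onz(c,110+(p[0]-400)/2,140+p[1]/2,.024))
E
```

```text
[0.4266 0.2077 0.024 ] [0.4104 0.3346 0.024 ] 0.1278408033037537
7.273137636798592
bay [0.4756 0.2784 0.024 ]
S [0.6381 0.3584 0.024 ]
S [0.6464 0.2333 0.024 ]
S [0.4272 0.2011 0.024 ]
S [0.4009 0.3498 0.024 ]
C [0.414  0.3305 0.024 ]
C [0.4206 0.1942 0.024 ]
C [0.6558 0.2351 0.024 ]
```

Bay middle from the wrist view is (0.4756, 0.278), which agrees with the earlier estimate. Now I'll lower it gently.

drive_tool --offset '[[0.008,0,0.002],[0.016,0,0.003],[0.022,0,0.003],[0.027,0,0.003],[0.03,0,0.003],[0.031,0,0.003],[0.032,0,0.003]]' --angular '[[0,0,0],[0,0,0],[0,0,0],[0,0,0],[0,0,0],[0,0,0],[0,0,0]]'

```text
time_s: 21.2
tool_pos: [0.4755, 0.2771, 0.0884]
tool_rot: [-69.6, 89.9, 27.7]
force: [-0.0, 0.2, -2.9]
grip_width: 0.026
```

```bash
python3 f.py
```

```text
t 21.4 pos [0.4754 0.2771 0.0885] bear 97.29 tilt [0.0018 0.001 ] F [-0.23  0.94 -3.21] T [ 0.15 -0.04 -0.05] w 0.0256
Favg [-0.3   0.35 -3.18] tool [3.18 0.36 0.29] Ttool [-0.    -0.141 -0.012]
```

drive_tool --offset '[[0.0006,0,0],[0.0012,0,0],[0.0018,0,0],[0.0024,0,0],[0.003,0,0],[0.0035,0,0],[0.0035,0,0]]' --angular '[[0,0,0],[0,0,0],[0,0,0],[0,0,0],[0,0,0],[0,0,0],[0,0,0]]'

```text
time_s: 22.28
tool_pos: [0.4754, 0.2771, 0.0849]
tool_rot: [-70.3, 89.9, 27.0]
force: [0.3, 0.5, -3.3]
grip_width: 0.0259
```

```bash
python3 f.py
```

```text
t 22.48 pos [0.4754 0.2771 0.085 ] bear 97.29 tilt [0.0019 0.001 ] F [-0.03 -0.5  -2.94] T [0.09 0.   0.06] w 0.026
Favg [ 0.45  0.28 -3.36] tool [ 3.36 -0.39  0.36] Ttool [ 0.005 -0.128 -0.014]
```

drive_tool --offset '[[0.0006,0,0],[0.0012,0,0],[0.0018,0,0],[0.0018,0,0]]' --angular '[[0,0,0],[0,0,0],[0,0,0],[0,0,0]]'

```text
time_s: 22.98
tool_pos: [0.4761, 0.2772, 0.0841]
tool_rot: [-75.5, 89.8, 21.7]
force: [0.3, -1.4, 5.0]
grip_width: 0.0259
```

```bash
python3 f.py
```

```text
t 23.18 pos [0.4761 0.2772 0.0841] bear 97.28 tilt [0.0034 0.0013] F [-0.22 -1.91  5.85] T [-0.17  0.24 -0.  ] w 0.0255
Favg [-0.61 -1.26  5.41] tool [-5.41  0.37 -1.35] Ttool [0.01  0.235 0.198]
```

It's on the floor (about 8 N). Releasing.

drive_tool --offset '[[-0.0005,0,0],[-0.0005,0,0],[-0.0005,0,0]]' --angular '[[0,0,0],[0,0,0],[0,0,0]]' --squeeze 6

```text
time_s: 23.55
tool_pos: [0.4759, 0.2772, 0.0842]
tool_rot: [-74.0, 89.8, 23.3]
force: [0.5, -0.6, -2.3]
grip_width: 0.0259
```

drive_tool --offset '[[0,0,0],[0,0,0],[0,0,0],[0,0,0]]' --angular '[[0,0,0],[0,0,0],[0,0,0],[0,0,0]]' --fingers -0.1

```text
time_s: 24.05
tool_pos: [0.4759, 0.2773, 0.0842]
tool_rot: [-73.6, 89.8, 23.7]
force: [0.2, -0.1, 0.0]
grip_width: 0.0467
```

```bash
python3 f.py;python3 - <<'E'
from h import *
snap('side','s8.png');snap('scene','c8.png')
a=cv2.imread('pics/s8.png')[200:384,150:350];b=cv2.imread('pics/c8.png')[140:324,110:310]
cv2.imwrite('pics/8z.png',cv2.resize(np.hstack([a,b]),None,fx=2,fy=2))
E
```

```text
t 24.25 pos [0.4759 0.2772 0.0842] bear 97.28 tilt [0.0028 0.0012] F [0.05 0.45 0.48] T [ 0.15 -0.04  0.04] w 0.0475
Favg [ 0.03 -0.1  -0.01] tool [ 0.01 -0.05 -0.09] Ttool [ 0.016 -0.124 -0.022]
```

View pics/8z.png

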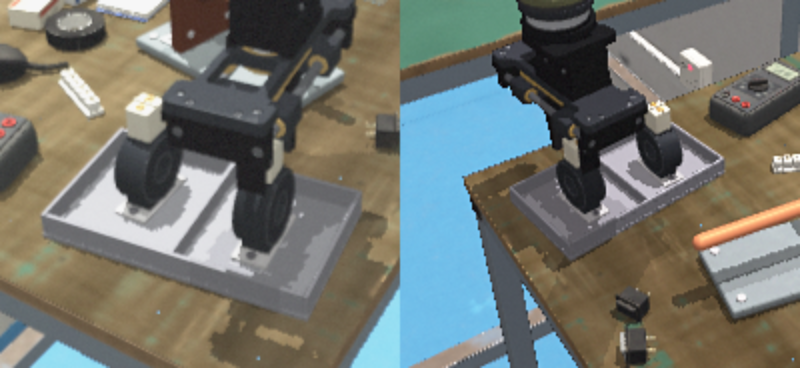

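The transformer stands on the near bay floor, clear of the walls and released. I'll withdraw straight up.

drive_tool --offset '[[-0.01,0,0],[-0.03,0,0],[-0.06,0,0],[-0.1,0,0],[-0.14,0,0],[-0.14,0,0],[-0.14,0,0]]' --angular '[[0,0,0],[0,0,0],[0,0,0],[0,0,0],[0,0,0],[0,0,0],[0,0,0]]'

```text
time_s: 25.22
tool_pos: [0.4753, 0.2769, 0.2242]
tool_rot: [-78.0, 89.8, 19.3]
force: [-0.2, -0.1, -0.2]
grip_width: 0.0478
```

```bash
python3 f.py;python3 - <<'E'
from h import *
snap('side','s9.png');snap('scene','c9.png')
a=cv2.imread('pics/s9.png')[140:384,150:350];b=cv2.imread('pics/c9.png')[80:324,110:310]
cv2.imwrite('pics/9z.png',cv2.resize(np.hstack([a,b]),None,fx=2,fy=2))
E
```

```text
t 25.43 pos [0.4749 0.2766 0.223 ] bear 97.28 tilt [0.0008 0.0002] F [-0.92 -0.81 -0.18] T [ 0.07 -0.06 -0.05] w 0.0479
Favg [-0.24 -0.15 -0.4 ] tool [ 0.4   0.21 -0.19] Ttool [ 0.014 -0.105 -0.   ]
```

View pics/9z.png

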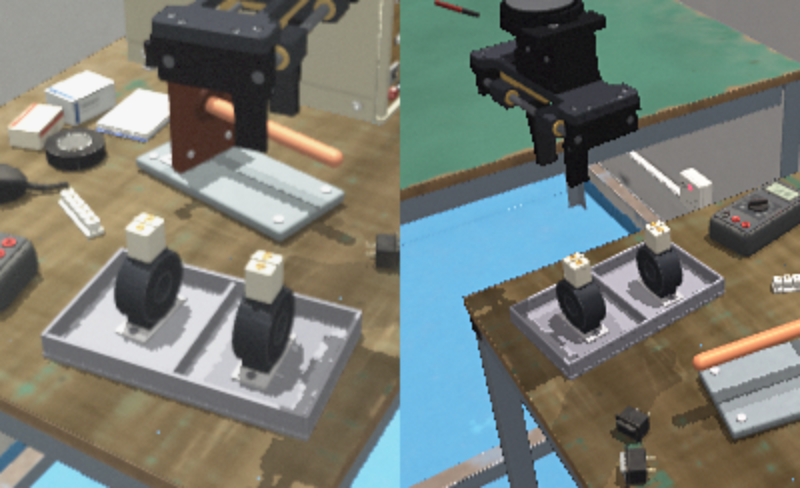

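Both transformers stand upright in their own bays, and the gripper is well clear. Handing in.

```bash
python3 -c "
from cell import sign_off
print(sign_off())"
```

```text
the job is handed in; nothing more can be done
None
```

I handed the job in at about 25 s: the transformer is off the bar and standing upright in the near bay of the tray. The hand-in gives no verdict, so this rests on my own measurements.

- **Catch:** I pinched the knob and swung it through about 1.5 rad, to roughly 1.57 rad by the tool's position. In the camera view the strap was nearly at right angles to the bar.
- **Bar:** Three camera views put its lean at about 2.2° sideways and 2.4° down.
- **Slide off:** I gripped the block, lifted until only the weight (about 3.2 N) was felt, and slid along that line. Side probes of ±1.2 mm near the start and partway along touched nothing. The only hint of contact was about 0.8 N sideways near the nose, hardly above the sensor noise. The bore ended at about stand x = -0.21 m.
- **Placing:** The foot met the floor with about 8 N. I released it within about 2 mm of the bay's middle, as the wrist camera measured it. The last pictures show it upright and clear of the walls, the other transformer apparently undisturbed, and the gripper about 14 cm above where it let go, touching nothing.

**Disagreements:** The scene and side views gave tray centres about 7 mm apart; the wrist view settled it, well within the room available. The wrist camera also placed the knob about 3 mm from where the gripper held it.

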